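# Walk the die block round to the fence

## Robot

A 6-joint arm with a two-finger parallel gripper is mounted at the origin on the work surface. World frame = base frame: x ahead of the robot, y to its left, z up, the work surface at z = 0. Lengths are in m, angles in rad, forces in N, time in s.
With the tool pointing down it reaches from about 0.225 to 0.875 m from the base axis. Payload 3.4 kg.
Tool frame: the origin (TCP) lies at the very end of the fingers, on their centre line; the grasp point (between the pads) lies behind it (manip.grasp_offset is the z of the grasp point in the tool frame, in m); z points along the fingers, y is the line along which they close (so a half turn about z gives the same grasp; the last joint's range is limited). The gripper opens to 85 mm and grips with 20 to 120 N. Pads are 22 mm wide; open, the fingers measure 114 mm over their backs; the gripper's body (76 mm by 85 mm) begins 54 mm behind the grasp point. The pads swing forward as they close: fully open they stand 13 mm farther back than shut.
Start: joints at [1.146, 0.276, 1.505, -0, 1.361, -0.121], TCP at [0.172, 0.549, 0.231] pointing down, gripper open.
Joint ranges: [-2.89, 2.89], [-0.75, 2.08], [0.22, 2.7], [-1.18, 4.32], [0.11, 2.71], [-2.7, 2.7]. Speed limits (rad/s): [2.57, 2.57, 3.14, 3.14, 3.14, 3.14].

## Interface

Orientations are given as a unit quaternion [w, x, y, z].
In Python, from rig import manip gives the robot as it stands.
- The arm moves only by the shell command python3 -m pendant 'ROWS' [FORCE]. ROWS is JSON, a list of rows, each an object of numbers: "dx", "dy", "dz": the shift along the tool's x, y, z in m; "rx", "ry", "rz": the turn, a rotation vector about the tool's x, y, z in degrees; "hand": the finger opening in m, from 0 to 0.0854. In form: [{"dx": .., "dy": .., "dz": .., "rx": .., "ry": .., "rz": .., "hand": ..}, ...]. A call has 1 to 12 rows; each row shifts and turns the commanded pose from where the row before left it, along the tool's axes as they then stand; what a row does not reach is not made up. A row lasts 1/12 s, in which the tool goes at most 41.7 mm and 7.16 degrees, less where a joint would pass 70% of its speed; a pose out of reach is approached as far as the arm can. A call is refused whole if a number of a shift passes 0.0417 or a number of a turn 7.16, either way. A call with a gripper value outside its range is refused whole. The fingers move at their own pace and stop on an object; FORCE is the grip in N (left out, the last holds). Time passes only in rows, so rows that do not move let the fingers close. It gives the time, the measured TCP pose, the force, the opening and the grip force at its end, in the units of the state.
- manip.get_state(): the state, without advancing time (a new reading comes with each control period).
- manip.get_image(name): name is "side" or "top"; returns a dict with "frame" (400x640x3 uint8, red, green, blue), "fx", "fy", "cx", "cy" (pixels), "position" and "attitude" of the camera in the world. Camera axes: x right, y up, looking along -z (the intrinsics and any distortion apply to the point x, -y, -z); pixel columns grow to the right and rows downward; lengths in m; the calibration is good to about 2 mm. A picture is of the moment at which its call begins. There is no depth.
- manip.sign_off(): hands the job in; it is judged then, once.
The state is a dict: "clock": time; "qpos": joint angles; "qd": joint speeds; "effort": joint torques, N m; "position": TCP position; "ee_rot": TCP orientation; "contact_force": force on the tool from outside, world axes, zero at the start; "moment": the same for the moment, N m; "width": finger opening in m; "gripper_force": force on a finger pad.
Only numpy, scipy, OpenCV 4.12 (cv2) and the standard library are available. Lean on these libraries where they do the work, as an engineer would, in place of code of your own. Each camera call takes 0.05 s, during which the arm holds its last target. There are 200 camera calls.

## Task

Walk the heavy vee-die block round with pushes on its corners until one of its two bright ground long faces looks squarely at the yellow fence, and then slide it up until that face sits flat against the fence, all of it on the fence's length. Bring it in square so that no corner knocks into the fence; only push it along the bench, do not lift or tip it. Leave both bottles, the tape roll and the grey bracket where they stand.

Things in the scene. Friction and masses are not known exactly. Their poses are not given: they have to be found in the camera images.
- die_block: Loose dark cast block, 95 mm (x) by 150 mm (y) by 40 mm high, about 2.4 kg, bright vee groove along y in its top. Origin: centre of its underside, z up. Long faces at x = -47.5 and +47.5 mm are bright ground; either may go to the fence. Starts on the robot's side of the fence, 37 to 90 deg out of square. Slides at 9 to 20 N; pushed near an end it turns about a point some 80 mm past its centre.
- fence: Fixed yellow steel angle beyond the block, 360 mm long (y), upright 40 mm high, 6 mm thick, foot on the far side, 56 mm deep in all. Origin: bench height, middle of its bright working face, which is its plane x = 0 and looks along -x, to the robot; z up. May be turned 10 deg. The block is flat on it with its centre at x = -47.5 mm and its y axis parallel to the fence's.
- bottle_a: Loose grey squeeze bottle with a white nozzle, 62 mm across, 150 mm high, standing beside the work; origin at the centre of its base. Bystander.
- bottle_b: Loose white squeeze bottle with a paper label and a white nozzle, 62 mm across, 150 mm high; origin at the centre of its base. Bystander.
- tape_roll: Loose roll of tan masking tape lying flat, 90 mm across, 25 mm high; origin at the centre of its underside. Bystander.
- bracket: Loose bent sheet-metal bracket painted grey, base 90 mm (x) by 120 mm (y), 3 mm thick, with a flange 50 mm high along its +x side; origin at the centre of its underside. Bystander.
There are look-alikes about, which are no part of the job. Leave any blue or brown look-alike of the die_block alone.

How it is judged:
On the way:
1. the block stands square to the fence (within 8 degrees) and still clear of it (5 mm or more) (angle between the x axis of die_block and the x axis of fence, either way round below 0.14 rad and x of die_block in the frame of fence below -0.0525 m), for 0.1 s.
At the end, for the whole second after the job is handed in: The block lies still and flat on the bench with a long ground face against the fence: within 3 mm of it at the middle and within 1.7 degrees of parallel, and the whole face within the fence's length (centre within 108 mm of the fence's middle) (x of die_block in the frame of fence between -0.0505 and -0.044 m and y of die_block in the frame of fence between -0.108 and 0.108 m and angle between the x axis of die_block and the x axis of fence, either way round below 0.03 rad and height (world z) of die_block below 0.004 m and angle between die_block's own z axis and vertical below 0.03 rad and linear speed of die_block below 0.01 m/s); the robot touches nothing.
It fails at once if the block touches the fence while more than 8 degrees out of square (contact force between die_block and fence above 1 N and angle between the x axis of die_block and the x axis of fence, either way round above 0.14 rad).
It fails at once if the block is lifted or tipped (height (world z) of die_block above 0.008 m or angle between die_block's own z axis and vertical above 0.1 rad).
It fails at once if a bottle, the tape roll or the bracket is moved more than 15 mm or tipped (distance of any of bottle_a, bottle_b, tape_roll, bracket from where it was at the start of the episode above 0.015 m or angle between any of bottle_a, bottle_b's own z axis and vertical above 0.3 rad).
It also fails if it takes over 67 s, if anything falls off the work surface, if the arm or the gripper's body presses on something with over 40 N, if the wrist force passes 120 N, or if a joint passes its speed limit or range.

## Working session

There is one attempt and no reset: what is moved stays moved. The work goes in short steps, Python scripts to look and compute and a shell command to move; the robot and the scene stay as the last step left them, time stands still between calls to the robot, and variables do not carry over. Pictures are saved under pics/ and viewed, at most 10 in all, crops included, and the job is handed in when it is done.

```bash
mkdir -p pics; ls
cat > h.py <<'E'
from rig import manip
import numpy as np, cv2
from scipy.spatial.transform import Rotation as R
def shot(name,fn=None):
    im=manip.get_image(name)
    if fn: cv2.imwrite('pics/'+fn,cv2.cvtColor(im['frame'],cv2.COLOR_RGB2BGR))
    return im
def rot(a):
    a=np.array(a,float)
    return a if a.shape==(3,3) else R.from_quat(a[[1,2,3,0]]).as_matrix()
def ray(im,u,v):
    d=np.array([(u-im['cx'])/im['fx'],-(v-im['cy'])/im['fy'],-1.0])
    return np.array(im['position']),rot(im['attitude'])@d
def plane(im,u,v,z):
    p,d=ray(im,u,v); return p+d*(z-p[2])/d[2]
def proj(im,P):
    c=rot(im['attitude']).T@(np.array(P)-im['position'])
    return im['cx']-im['fx']*c[0]/c[2], im['cy']+im['fy']*c[1]/c[2]
E
python3 - <<'E'
from h import *
for n in('top','side'):
    im=shot(n,n+'0.png'); print({k:v for k,v in im.items() if k!='frame'})
print(manip.get_state(),manip.grasp_offset)
E
```

```text
pics
{'fx': 455.4550192397304, 'fy': 455.4550192397304, 'cx': 321.4871405597943, 'cy': 200.65632652737506, 'position': array([ 0.21561495, -0.00593652,  1.24363094]), 'attitude': array([-0.68492277, -0.0782313 ,  0.07906898,  0.72007552])}
{'fx': 435.1792618110349, 'fy': 435.1792618110349, 'cx': 319.3916632578697, 'cy': 191.4297903579566, 'position': array([ 0.30931438, -0.7948901 ,  0.73766662]), 'attitude': array([ 0.90314956,  0.41563202, -0.04967657, -0.09541035])}
{'clock': 0.1, 'qpos': array([ 1.14600340e+00,  2.76509566e-01,  1.50603872e+00, -2.10510255e-05,
        1.36073198e+00, -1.20987237e-01]), 'qd': array([-0.00038973, -0.00136107, -0.00257949, -0.00017723,  0.00126996,
       -0.00066456]), 'effort': array([ 1.10038531e-03, -4.17691648e+01, -2.46405208e+01, -1.91047066e-04,
        5.61633788e-03, -7.82639404e-06]), 'position': array([0.17181071, 0.54820618, 0.23052606]), 'ee_rot': array([-2.17508270e-04,  1.51317105e-01,  9.88484912e-01, -8.15358360e-04]), 'contact_force': array([ 0.26095871,  0.32540014, -0.60529095]), 'moment': array([0.03461537, 0.00859231, 0.06591691]), 'gripper_force': 0.0, 'width': 0.08538347366234655} -0.0187
```

View pics/top0.png

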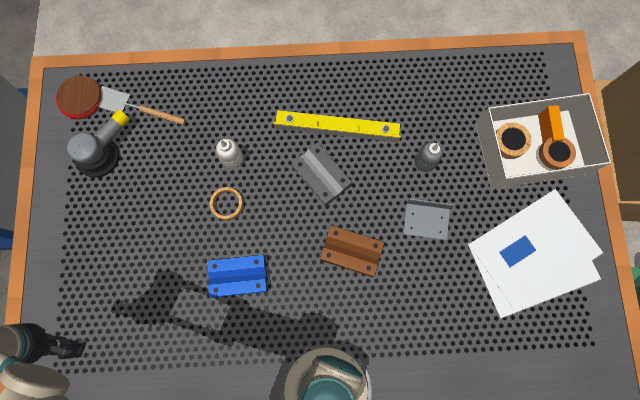

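View pics/side0.png

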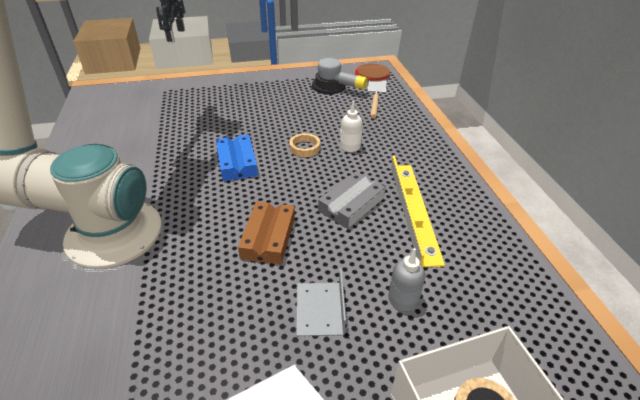

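In the top view there are three candidates: a dark block with a bright groove at (322,175), a blue one at (237,275) and a brown one at (352,250). The dark one fits the description. The fence runs from (276,117) to (400,130), bottle_b is at (228,152), bottle_a at (430,155), the tape at (226,203) and the bracket at (427,220). I'll confirm with a crop.

Run:
```python
import cv2
a=cv2.imread('pics/top0.png')[95:220,265:415]
cv2.imwrite('pics/c1.png',cv2.resize(a,(750,600)[:2] and None,fx=4.8,fy=4.8,interpolation=cv2.INTER_CUBIC))
```

```text
(no output)
```

View pics/c1.png

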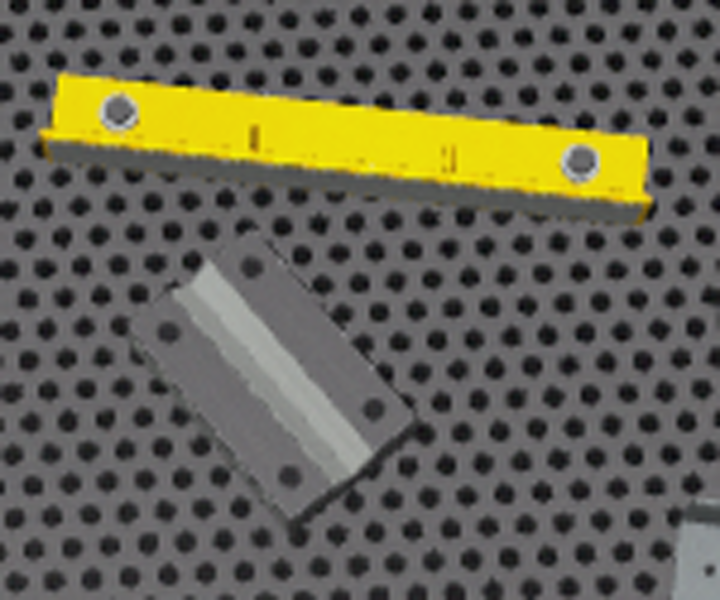

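The crop shows the dark cast block with the bright groove. Its top corners are at crop (258,232), (130,323), (290,520), (415,415). The fence's top front edge runs from (42,135) to (652,205) and its bottom edge from (45,157) to (640,222).

Run:
```python
from h import *
im=shot('top')
f=lambda x,y,z:plane(im,265+(x+.5)/4.8-.5,95+(y+.5)/4.8-.5,z)[:2].round(4)
P=[f(*c,.04) for c in((258,232),(130,323),(290,520),(415,415))]
print(P,np.mean(P,0),[np.linalg.norm(P[i]-P[(i+1)%4]) for i in range(4)])
for i,j in((0,3),(1,2)):
    d=P[j]-P[i];print('blk y ang',np.degrees(np.arctan2(d[1],d[0])))
for z,a,b in((.04,(42,135),(652,205)),(0,(45,157),(640,222))):
    p,q=f(*a,z),f(*b,z);d=q-p;print(p,q,(p+q)/2,np.linalg.norm(d),np.degrees(np.arctan2(d[1],d[0])))
for n,u,v,z in(('botb',228,150,.09),('bota',430,157,.09),('tape',226,203,.02),('br tl',405,200,0),('brtr',452,203,0),('br bl',404,234,0),('brbr',446,240,0)):print(n,plane(im,u,v,z)[:2])
for n,c in(('blue',(237,275)),('brown',(352,250))):print(n,plane(im,*c,.04)[:2])
```

```text
[array([ 0.6537, -0.0137]), array([0.6022, 0.0626]), array([ 0.4815, -0.0235]), array([ 0.5391, -0.0977])] [ 0.569125 -0.018075] [np.float64(0.09205400588784825), np.float64(0.14826226762059183), np.float64(0.09393295481352645), np.float64(0.14208856393109187)]
blk y ang -143.7591692497354
blk y ang -144.498261221354
[0.7203 0.1102] [ 0.6585 -0.2436] [ 0.6894 -0.0667] 0.35915690164606334 -99.90817435097925
[0.7227 0.1126] [ 0.6629 -0.2434] [ 0.6928 -0.0654] 0.36098758981438683 -99.53538355044417
botb [0.62795063 0.22827137]
bota [ 0.58104052 -0.30715765]
tape [0.49954222 0.24862882]
br tl [ 0.48747866 -0.24799045]
brtr [ 0.472287   -0.37821349]
br bl [ 0.39196211 -0.23661016]
brbr [ 0.36964155 -0.35008524]
blue [0.30039027 0.21632701]
brown [ 0.35065214 -0.08816362]
```

```bash
cat >> h.py <<'E'
def st():
    s=manip.get_state(); M=rot(s['ee_rot']); p=np.array(s['position'])
    print('t',round(s['clock'],2),'p',p.round(4),'toolY deg',round(np.degrees(np.arctan2(M[1,1],M[0,1])),2),'F',np.round(s['contact_force'],1),'w',round(s['width'],4)); return p,M
def go(x,y,z,yaw):
    "shift in present tool axes, and rz"
    p,M=st(); d=M.T@(np.array([x,y,z])-p); a=np.degrees(np.arctan2(M[1,1],M[0,1]))
    print('shift tool mm',(d*1e3).round(1),'rz',round(a-yaw,1))
E
python3 -m pendant '[{"rz":6.18,"hand":0},{"rz":6.18,"hand":0},{"rz":6.18},{"rz":6.18},{"rz":6.18},{"rz":6.18},{},{}]'
python3 -m pendant '[{"dx":-0.038,"dy":-0.004,"dz":0.008},{"dx":-0.038,"dy":-0.004,"dz":0.008},{"dx":-0.038,"dy":-0.004,"dz":0.008},{"dx":-0.038,"dy":-0.004,"dz":0.008},{"dx":-0.038,"dy":-0.004,"dz":0.008},{"dx":-0.038,"dy":-0.004,"dz":0.008},{"dx":-0.038,"dy":-0.004,"dz":0.008},{"dx":-0.038,"dy":-0.004,"dz":0.008}]'
python3 -m pendant '[{"dx":-0.038,"dy":-0.004,"dz":0.008},{"dx":-0.038,"dy":-0.004,"dz":0.008},{"dx":-0.038,"dy":-0.004,"dz":0.008},{"dx":-0.038,"dy":-0.004,"dz":0.008},{"dx":-0.038,"dy":-0.004,"dz":0.008},{"dx":-0.038,"dy":-0.004,"dz":0.008},{"dx":-0.038,"dy":-0.004,"dz":0.008},{"dx":-0.038,"dy":-0.004,"dz":0.008},{},{},{}]'
python3 -c "
from h import *
go(.473,.016,.010,35.5)"
```

```text
t 0.15 p [0.1719 0.5483 0.2306] toolY deg 72.59 F [-0.7  0.5  0.3] w 0.0855
shift tool mm [-446.6 -417.5  221.2] rz 37.1invalid input
invalid input
invalid input
```

```bash
python3 -m pendant '[{"dx":0,"dy":0,"dz":0,"rx":0,"ry":0,"rz":6.18,"hand":0.0}]'; python3 -m pendant --help | head -20
```

```text
clock: 0.23
position: [0.1719, 0.5484, 0.2309]
ee_rot: [-0.0, 0.205, 0.979, -0.0]
contact_force: [-0.5, 0.3, -0.5]
width: 0.0757
gripper_force: 0.0invalid input: not JSON, or not a number
```

```bash
python3 -m pendant '[{"dx":0,"dy":0,"dz":0,"rx":0,"ry":0,"rz":6.18,"hand":0},{"dx":0,"dy":0,"dz":0,"rx":0,"ry":0,"rz":6.18,"hand":0},{"dx":0,"dy":0,"dz":0,"rx":0,"ry":0,"rz":6.18,"hand":0},{"dx":0,"dy":0,"dz":0,"rx":0,"ry":0,"rz":6.18,"hand":0},{"dx":0,"dy":0,"dz":0,"rx":0,"ry":0,"rz":6.18,"hand":0}]' >/dev/null
python3 -m pendant '[{"dx":-0.038,"dy":-0.004,"dz":0.008,"rx":0,"ry":0,"rz":0,"hand":0},{"dx":-0.038,"dy":-0.004,"dz":0.008,"rx":0,"ry":0,"rz":0,"hand":0},{"dx":-0.038,"dy":-0.004,"dz":0.008,"rx":0,"ry":0,"rz":0,"hand":0},{"dx":-0.038,"dy":-0.004,"dz":0.008,"rx":0,"ry":0,"rz":0,"hand":0},{"dx":-0.038,"dy":-0.004,"dz":0.008,"rx":0,"ry":0,"rz":0,"hand":0},{"dx":-0.038,"dy":-0.004,"dz":0.008,"rx":0,"ry":0,"rz":0,"hand":0},{"dx":-0.038,"dy":-0.004,"dz":0.008,"rx":0,"ry":0,"rz":0,"hand":0},{"dx":-0.038,"dy":-0.004,"dz":0.008,"rx":0,"ry":0,"rz":0,"hand":0}]'; echo
python3 -m pendant '[{"dx":-0.038,"dy":-0.004,"dz":0.008},{"dx":-0.038,"dy":-0.004,"dz":0.008}]'
python3 -c "
from h import *
go(.473,.016,.010,35.5)"
```

```text
clock: 1.32
position: [0.3229, 0.281, 0.167]
ee_rot: [0.0, 0.458, 0.889, 0.0]
contact_force: [0.3, -0.3, -0.4]
width: 0.0001
gripper_force: 0.0

t 1.32 p [0.3229 0.281  0.167 ] toolY deg 35.54 F [ 0.3 -0.3 -0.4] w 0.0001
shift tool mm [-302.9  -31.9  156.9] rz 0.0invalid input
```

```bash
python3 -m pendant '[{"dx":-0.038,"dy":-0.004,"dz":0.008,"rx":0,"ry":0,"rz":0,"hand":0},{"dx":-0.038,"dy":-0.004,"dz":0.008,"rx":0,"ry":0,"rz":0,"hand":0},{"dx":-0.038,"dy":-0.004,"dz":0.008,"rx":0,"ry":0,"rz":0,"hand":0},{"dx":-0.038,"dy":-0.004,"dz":0.008,"rx":0,"ry":0,"rz":0,"hand":0},{"dx":-0.038,"dy":-0.004,"dz":0.008,"rx":0,"ry":0,"rz":0,"hand":0},{"dx":-0.038,"dy":-0.004,"dz":0.008,"rx":0,"ry":0,"rz":0,"hand":0},{"dx":-0.036,"dy":-0.004,"dz":0.008,"rx":0,"ry":0,"rz":0,"hand":0},{"dx":-0.036,"dy":-0.004,"dz":0.008,"rx":0,"ry":0,"rz":0,"hand":0},{"dx":0,"dy":0,"dz":0,"rx":0,"ry":0,"rz":0,"hand":0}]' >/dev/null
python3 -m pendant '[{"dx":0,"dy":0,"dz":0.03,"rx":0,"ry":0,"rz":0,"hand":0},{"dx":0,"dy":0,"dz":0.03,"rx":0,"ry":0,"rz":0,"hand":0},{"dx":0,"dy":0,"dz":0.02,"rx":0,"ry":0,"rz":0,"hand":0},{"dx":0,"dy":0,"dz":0.01,"rx":0,"ry":0,"rz":0,"hand":0},{"dx":0,"dy":0,"dz":0,"rx":0,"ry":0,"rz":0,"hand":0}]' >/dev/null
python3 -c "
from h import *
go(.473,.016,.010,35.5); shot('side','s1.png')"
```

```text
t 2.48 p [0.4683 0.0204 0.011 ] toolY deg 35.5 F [-0.8  0.6  0. ] w -0.0002
shift tool mm [-6.3  1.3  1. ] rz 0.0
```

View pics/s1.png

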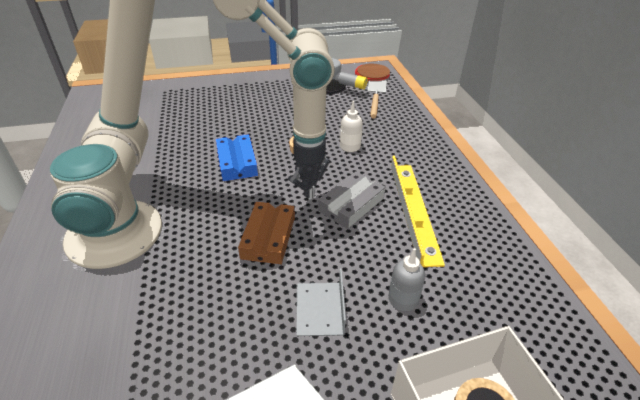

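The gripper at (310,195) stands beside the block's near long face at the right corner. I'll close the gap, then start turning.

```bash
python3 -m pendant '[{"dx":-0.008,"dy":0,"dz":0,"rx":0,"ry":0,"rz":0,"hand":0},{"dx":-0.006,"dy":0,"dz":0,"rx":0,"ry":0,"rz":0,"hand":0},{"dx":-0.004,"dy":0,"dz":0,"rx":0,"ry":0,"rz":0,"hand":0},{"dx":-0.004,"dy":0,"dz":0,"rx":0,"ry":0,"rz":0,"hand":0},{"dx":-0.004,"dy":0,"dz":0,"rx":0,"ry":0,"rz":0,"hand":0}]'
python3 -m pendant '[{"dx":-0.003,"dy":0,"dz":0,"rx":0,"ry":0,"rz":0,"hand":0},{"dx":-0.003,"dy":0,"dz":0,"rx":0,"ry":0,"rz":0,"hand":0}]'|grep -A1 -E 'pos|force'
python3 -m pendant '[{"dx":-0.0049,"dy":-0.002,"dz":0,"rx":0,"ry":0,"rz":-2,"hand":0},{"dx":-0.0049,"dy":-0.002,"dz":0,"rx":0,"ry":0,"rz":-2,"hand":0},{"dx":-0.0049,"dy":-0.002,"dz":0,"rx":0,"ry":0,"rz":-2,"hand":0},{"dx":-0.0049,"dy":-0.002,"dz":0,"rx":0,"ry":0,"rz":-2,"hand":0},{"dx":-0.0049,"dy":-0.002,"dz":0,"rx":0,"ry":0,"rz":-2,"hand":0}]' | grep force
python3 -m pendant '[{"dx":-0.0049,"dy":-0.002,"dz":0,"rx":0,"ry":0,"rz":-2,"hand":0},{"dx":-0.0049,"dy":-0.002,"dz":0,"rx":0,"ry":0,"rz":-2,"hand":0},{"dx":-0.0049,"dy":-0.002,"dz":0,"rx":0,"ry":0,"rz":-2,"hand":0},{"dx":-0.0049,"dy":-0.002,"dz":0,"rx":0,"ry":0,"rz":-2,"hand":0},{"dx":-0.0049,"dy":-0.002,"dz":0,"rx":0,"ry":0,"rz":-2,"hand":0}]' | grep force
python3 -c "
from h import *
st(); im=shot('top'); a=cv2.cvtColor(im['frame'][95:220,265:415],cv2.COLOR_RGB2BGR); cv2.imwrite('pics/c2.png',cv2.resize(a,None,fx=4.8,fy=4.8,interpolation=cv2.INTER_CUBIC))"
```

```text
clock: 2.95
position: [0.4867, -0.0018, 0.014]
ee_rot: [0.001, 0.458, 0.889, 0.0]
contact_force: [-0.4, -0.7, 0.0]
width: 0.0001
gripper_force: 0.0
position: [0.4881, -0.0047, 0.0135]
ee_rot: [-0.002, 0.459, 0.889, 0.001]
contact_force: [-4.6, 9.5, 6.1]
width: -0.0001
gripper_force: 5.2
contact_force: [-8.2, 8.5, 8.0]
gripper_force: 5.8
contact_force: [-10.0, 8.0, 10.2]
gripper_force: 6.4
t 3.95 p [ 0.5023 -0.0519  0.0126] toolY deg 55.58 F [-10.    8.   10.2] w 0.0001
```

View pics/c2.png

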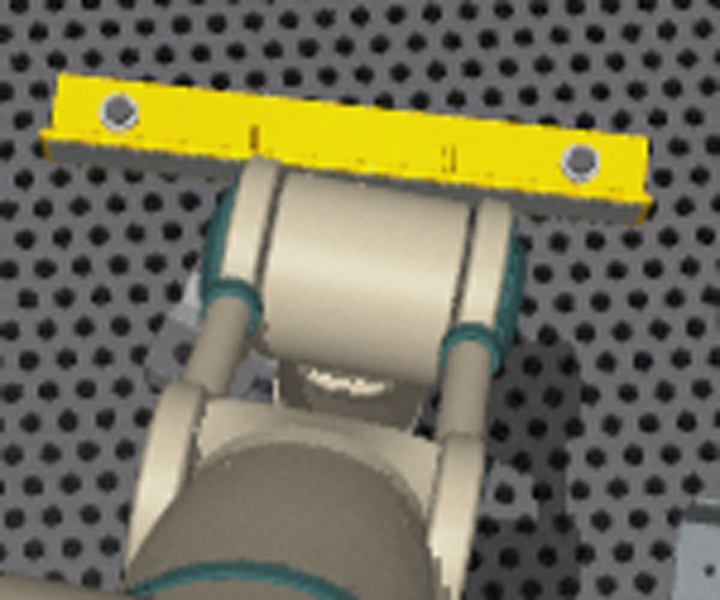

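The arm hides most of the block here; only its left corner shows, near (150,375). I'll push 14° more and look from the side.

```bash
python3 -m pendant '[{"dx":-0.0049,"dy":-0.002,"dz":-0.001,"rx":0,"ry":0,"rz":-2,"hand":0},{"dx":-0.0049,"dy":-0.002,"dz":0,"rx":0,"ry":0,"rz":-2,"hand":0},{"dx":-0.0049,"dy":-0.002,"dz":0,"rx":0,"ry":0,"rz":-2,"hand":0},{"dx":-0.0049,"dy":-0.002,"dz":0,"rx":0,"ry":0,"rz":-2,"hand":0},{"dx":-0.0049,"dy":-0.002,"dz":0,"rx":0,"ry":0,"rz":-2,"hand":0},{"dx":-0.0049,"dy":-0.002,"dz":0,"rx":0,"ry":0,"rz":-2,"hand":0},{"dx":-0.0049,"dy":-0.002,"dz":0,"rx":0,"ry":0,"rz":-2,"hand":0}]' | grep force
python3 -c "
from h import *
st(); im=shot('side'); a=cv2.cvtColor(im['frame'][140:290,270:470],cv2.COLOR_RGB2BGR); cv2.imwrite('pics/c3.png',cv2.resize(a,None,fx=4,fy=4,interpolation=cv2.INTER_CUBIC))"
```

```text
contact_force: [-7.8, 2.5, 1.4]
gripper_force: 4.3
t 4.58 p [ 0.5264 -0.0815  0.0128] toolY deg 69.63 F [-7.8  2.5  1.4] w 0.0
```

View pics/c3.png

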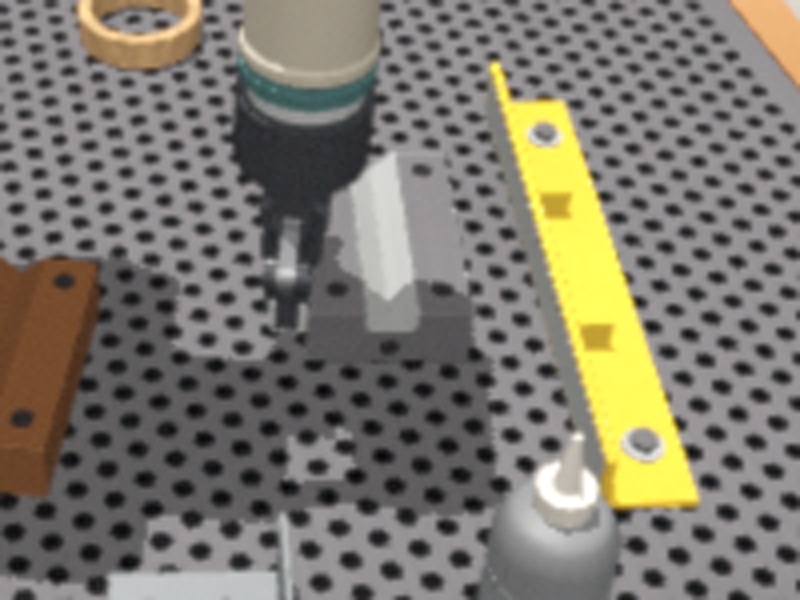

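The block's end face is visible: top corners (313,316) and (470,290), far right top corner (443,155), bottom corner (470,358). The fence is well clear on the right.

```bash
cat >> h.py <<'E'
FO=np.array([.691,-.066]); FA=np.radians(-9.7); FX=np.array([np.cos(FA),np.sin(FA)]); FY=np.array([-FX[1],FX[0]])
def fen(p): d=np.array(p)[:2]-FO; return np.array([d@FX,d@FY]).round(4)
E
python3 - <<'E'
from h import *
im=shot('side')
f=lambda x,y,z:plane(im,270+(x+.5)/4-.5,140+(y+.5)/4-.5,z)[:2]
C,D,A=f(313,316,.04),f(470,290,.04),f(443,155,.04)
print(C,D,A,f(470,358,0),np.linalg.norm(D-C),np.linalg.norm(A-D))
for d in(A-D,):print(np.degrees(np.arctan2(d[1],d[0])))
d=D-C;print(np.degrees(np.arctan2(d[1],d[0]))+90)
c=(C+A)/2;print('c',c,fen(c))
a,b=f(490,66,.04),f(608,470,.04);d=a-b;print(a,b,np.degrees(np.arctan2(d[1],d[0])),fen(a),fen(b))
E
```

```text
[ 0.53451603 -0.10610043] [ 0.63041288 -0.10367915] [0.65504015 0.02007214] [ 0.62940675 -0.12014433] 0.09592741189251922 0.12617799344267402
78.74483080633713
91.4463390258599
c [ 0.59477809 -0.04301414] [-0.0987  0.0064]
[0.71750098 0.10636301] [ 0.65613642 -0.25000984] 80.22993241527028 [-0.0029  0.1744] [-0.0034 -0.1873]
```

```bash
python3 -m pendant '[{"dx":0.02,"dy":0,"dz":0,"rx":0,"ry":0,"rz":0,"hand":0},{"dx":0.03,"dy":0,"dz":-0.02,"rx":0,"ry":0,"rz":0,"hand":0},{"dx":0.02,"dy":0,"dz":-0.03,"rx":0,"ry":0,"rz":0,"hand":0},{"dx":0.02,"dy":0.02,"dz":-0.03,"rx":0,"ry":0,"rz":0,"hand":0},{"dx":0.02,"dy":0.025,"dz":-0.025,"rx":0,"ry":0,"rz":0,"hand":0.04},{"dx":0.01,"dy":0.035,"dz":-0.02,"rx":0,"ry":0,"rz":0,"hand":0.085},{"dx":0,"dy":0.04,"dz":-0.01,"rx":0,"ry":0,"rz":0,"hand":0.085},{"dx":0,"dy":0.04,"dz":0,"rx":0,"ry":0,"rz":0,"hand":0.085},{"dx":0,"dy":0.04,"dz":0,"rx":0,"ry":0,"rz":0,"hand":0.085},{"dx":0,"dy":0.03,"dz":0,"rx":0,"ry":0,"rz":0,"hand":0.085},{"dx":0,"dy":0,"dz":0,"rx":0,"ry":0,"rz":0,"hand":0.085},{"dx":0,"dy":0,"dz":0,"rx":0,"ry":0,"rz":0,"hand":0.085}]' >/dev/null
python3 -c "
from h import *
st(); im=shot('top'); a=cv2.cvtColor(im['frame'][95:220,265:415],cv2.COLOR_RGB2BGR); cv2.imwrite('pics/c4.png',cv2.resize(a,None,fx=4.8,fy=4.8,interpolation=cv2.INTER_CUBIC))"
```

```text
t 5.68 p [0.5009 0.1751 0.149 ] toolY deg 69.69 F [-0.3  0.7 -0. ] w 0.0853
```

View pics/c4.png

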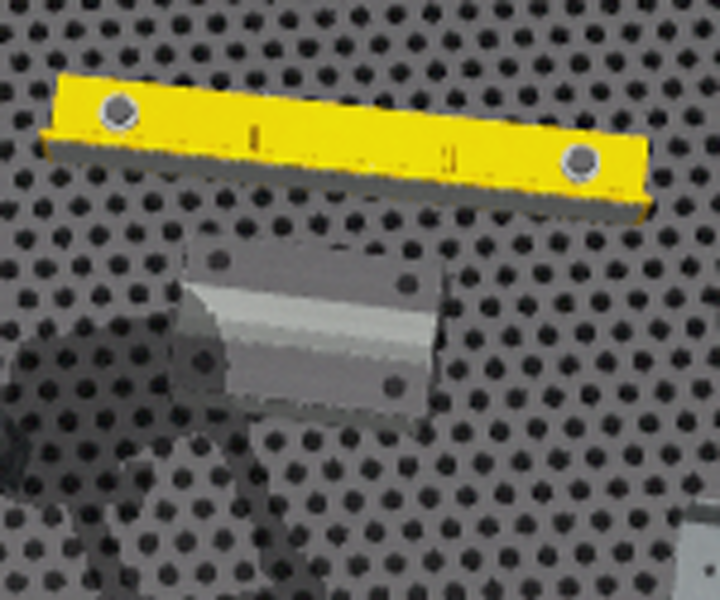

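The block now stands almost parallel to the fence. Its holes are at crop (217,260), (407,285), (393,386), (203,361).

Run:
```python
from h import *
im=shot('top')
f=lambda x,y,z:plane(im,265+(x+.5)/4.8-.5,95+(y+.5)/4.8-.5,z)[:2]
H=[f(*c,.04) for c in((217,260),(407,285),(393,386),(203,361))]
c=np.mean(H,0)
an=[np.degrees(np.arctan2(*(p-q)[::-1])) for p,q in((H[0],H[1]),(H[3],H[2]),(f(183,284,.04),f(437,314,.04)))]
print('c',c,fen(c),'yaw',an)
p,q=f(120,110,.003),f(582,161,.003);print('fence holes',np.degrees(np.arctan2(*(p-q)[::-1])))
t=c-.115*FX; print(t); go(*t,.10,80.2)
```

```text
c [ 0.59725625 -0.03797259] [-0.0971  0.0118] yaw [np.float64(79.19817118526204), np.float64(79.29490566818625), np.float64(80.01932114758804)]
fence holes 80.33691830483406
[ 0.48390035 -0.01859631]
t 5.78 p [0.5001 0.1733 0.149 ] toolY deg 69.53 F [ 0.1 -0.8 -0.1] w 0.0847
shift tool mm [ -52.  -185.3   49.2] rz -10.7
```

```bash
python3 -m pendant '[{"dx":0,"dy":0,"dz":0,"rx":0,"ry":0,"rz":-5.35,"hand":0.085},{"dx":0,"dy":0,"dz":0,"rx":0,"ry":0,"rz":-5.35,"hand":0.085},{"dx":-0.0033,"dy":-0.032,"dz":0.01,"rx":0,"ry":0,"rz":0,"hand":0.085},{"dx":-0.0033,"dy":-0.032,"dz":0.01,"rx":0,"ry":0,"rz":0,"hand":0.085},{"dx":-0.0033,"dy":-0.032,"dz":0.01,"rx":0,"ry":0,"rz":0,"hand":0.085},{"dx":-0.0033,"dy":-0.032,"dz":0.01,"rx":0,"ry":0,"rz":0,"hand":0.085},{"dx":-0.0033,"dy":-0.032,"dz":0.01,"rx":0,"ry":0,"rz":0,"hand":0.085},{"dx":0,"dy":-0.032,"dz":0.01,"rx":0,"ry":0,"rz":0,"hand":0.085},{"dx":0,"dy":0,"dz":0.02,"rx":0,"ry":0,"rz":0,"hand":0.085},{"dx":0,"dy":0,"dz":0,"rx":0,"ry":0,"rz":0,"hand":0.085},{"dx":0,"dy":0,"dz":0,"rx":0,"ry":0,"rz":0,"hand":0.085}]' >/dev/null
python3 -c "
from h import *
go(.4839,-.0186,.007,80.2)"
```

```text
t 6.7 p [ 0.4828 -0.019   0.0689] toolY deg 80.05 F [ 1.1 -0.6  0.5] w 0.0848
shift tool mm [-1.2  0.6 61.9] rz -0.2
```

```bash
python3 -m pendant '[{"dx":0,"dy":0,"dz":0.025,"rx":0,"ry":0,"rz":0,"hand":0.085},{"dx":0,"dy":0,"dz":0.02,"rx":0,"ry":0,"rz":0,"hand":0.085},{"dx":0,"dy":0,"dz":0.012,"rx":0,"ry":0,"rz":0,"hand":0.085},{"dx":0,"dy":0,"dz":0.005,"rx":0,"ry":0,"rz":-0.2,"hand":0.085},{"dx":-0.01,"dy":0,"dz":0,"rx":0,"ry":0,"rz":0,"hand":0.085},{"dx":-0.012,"dy":0,"dz":0,"rx":0,"ry":0,"rz":0,"hand":0.085},{"dx":-0.01,"dy":0,"dz":0,"rx":0,"ry":0,"rz":0,"hand":0.085},{"dx":-0.008,"dy":0,"dz":0,"rx":0,"ry":0,"rz":0,"hand":0.085}]'
python3 -m pendant '[{"dx":-0.004,"dy":0,"dz":0,"rx":0,"ry":0,"rz":0,"hand":0.085},{"dx":-0.003,"dy":0,"dz":0,"rx":0,"ry":0,"rz":0,"hand":0.085},{"dx":-0.003,"dy":0,"dz":0,"rx":0,"ry":0,"rz":0,"hand":0.085},{"dx":-0.003,"dy":0,"dz":0,"rx":0,"ry":0,"rz":0,"hand":0.085},{"dx":-0.003,"dy":0,"dz":0,"rx":0,"ry":0,"rz":0,"hand":0.085},{"dx":-0.003,"dy":0,"dz":0,"rx":0,"ry":0,"rz":0,"hand":0.085},{"dx":-0.003,"dy":0,"dz":0,"rx":0,"ry":0,"rz":0,"hand":0.085},{"dx":-0.003,"dy":0,"dz":0,"rx":0,"ry":0,"rz":0,"hand":0.085}]'
python3 -c "
from h import *
p,M=st();print(fen(p))"
```

```text
clock: 7.37
position: [0.5269, -0.0249, 0.0087]
ee_rot: [0.002, 0.083, 0.997, -0.0]
contact_force: [-0.0, -0.7, 0.5]
width: 0.0848
gripper_force: 0.0
clock: 8.03
position: [0.5392, -0.0276, 0.0061]
ee_rot: [-0.01, 0.084, 0.996, 0.001]
contact_force: [-16.2, -1.3, 7.8]
width: 0.0851
gripper_force: 7.9
t 8.03 p [ 0.5392 -0.0276  0.0061] toolY deg 80.33 F [-16.2  -1.3   7.8] w 0.0851
[-0.1561  0.0123]
```

```bash
python3 -m pendant '[{"dx":-0.004,"dy":0,"dz":-0.001,"rx":0,"ry":0,"rz":0,"hand":0.085},{"dx":-0.004,"dy":0,"dz":0,"rx":0,"ry":0,"rz":0,"hand":0.085},{"dx":-0.004,"dy":0,"dz":0,"rx":0,"ry":0,"rz":0,"hand":0.085},{"dx":-0.004,"dy":0,"dz":0,"rx":0,"ry":0,"rz":0,"hand":0.085},{"dx":-0.004,"dy":0,"dz":0,"rx":0,"ry":0,"rz":0,"hand":0.085},{"dx":-0.004,"dy":0,"dz":0,"rx":0,"ry":0,"rz":0,"hand":0.085}]'
python3 -c "
from h import *
p,M=st();print(fen(p)); im=shot('side'); a=cv2.cvtColor(im['frame'][140:290,270:470],cv2.COLOR_RGB2BGR); cv2.imwrite('pics/c5.png',cv2.resize(a,None,fx=4,fy=4,interpolation=cv2.INTER_CUBIC))"
```

```text
clock: 8.53
position: [0.5617, -0.0309, 0.0062]
ee_rot: [-0.011, 0.083, 0.996, 0.001]
contact_force: [-15.6, 2.7, 4.2]
width: 0.0851
gripper_force: 7.5
t 8.53 p [ 0.5617 -0.0309  0.0062] toolY deg 80.45 F [-15.6   2.7   4.2] w 0.0851
[-0.1333  0.0128]
```

View pics/c5.png

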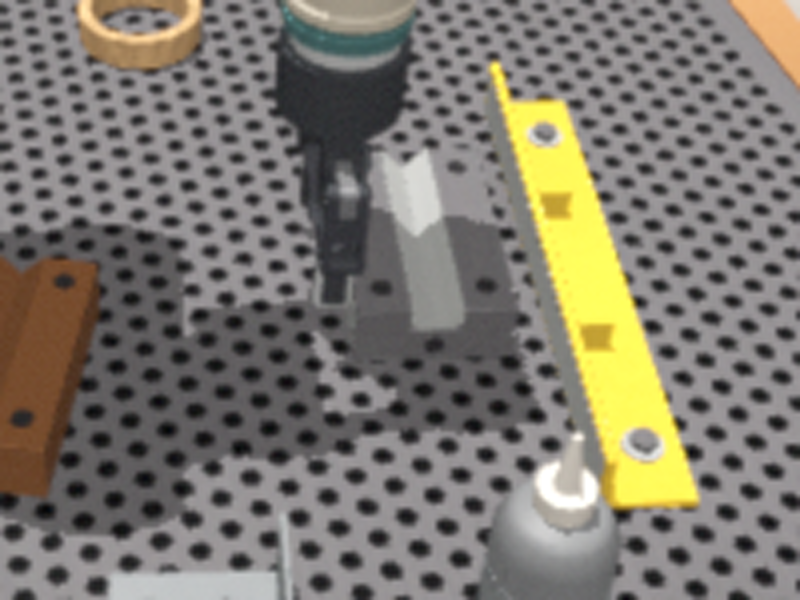

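Both fingers are pushing the block square. Its fence-side top edge runs from (490,165) to (517,310), with about 27 mm of gap left. I'll go on slowly.

```bash
python3 -m pendant '[{"dx":-0.004,"dy":0,"dz":0,"rx":0,"ry":0,"rz":0,"hand":0.085},{"dx":-0.004,"dy":0,"dz":0,"rx":0,"ry":0,"rz":0,"hand":0.085},{"dx":-0.004,"dy":0,"dz":0,"rx":0,"ry":0,"rz":0,"hand":0.085},{"dx":-0.004,"dy":0,"dz":0,"rx":0,"ry":0,"rz":0,"hand":0.085},{"dx":-0.003,"dy":0,"dz":0,"rx":0,"ry":0,"rz":0,"hand":0.085},{"dx":-0.002,"dy":0,"dz":0,"rx":0,"ry":0,"rz":0,"hand":0.085}]' | grep contact
python3 -m pendant '[{"dx":-0.002,"dy":0,"dz":0,"rx":0,"ry":0,"rz":0,"hand":0.085},{"dx":-0.002,"dy":0,"dz":0,"rx":0,"ry":0,"rz":0,"hand":0.085}]' | grep contact
python3 -c "
from h import *
p,M=st();print(fen(p))"
```

```text
contact_force: [-13.9, 3.2, 4.0]
contact_force: [-17.6, 3.9, 5.9]
t 9.25 p [ 0.5862 -0.035   0.0062] toolY deg 80.44 F [-17.6   3.9   5.9] w 0.085
[-0.1085  0.0129]
```

```bash
for k in 1; do python3 -m pendant '[{"dx":-0.0015,"dy":0,"dz":0,"rx":0,"ry":0,"rz":0,"hand":0.085},{"dx":-0.0015,"dy":0,"dz":0,"rx":0,"ry":0,"rz":0,"hand":0.085}]' | grep -E 'contact|pos'; done
python3 -m pendant '[{"dx":-0.0015,"dy":0,"dz":0,"rx":0,"ry":0,"rz":0,"hand":0.085},{"dx":0,"dy":0,"dz":0,"rx":0,"ry":0,"rz":0,"hand":0.085}]' | grep -E 'contact|pos'
python3 -c "
from h import *
p,M=st();print(fen(p))"
```

```text
position: [0.5861, -0.0349, 0.0062]
contact_force: [-23.0, 3.3, 12.7]
position: [0.586, -0.0349, 0.0062]
contact_force: [-23.8, 4.1, 13.5]
t 9.58 p [ 0.586  -0.0349  0.0062] toolY deg 80.43 F [-23.8   4.1  13.5] w 0.0849
[-0.1087  0.013 ]
```

```bash
python3 -m pendant '[{"dx":-0.0015,"dy":0,"dz":0,"rx":0,"ry":0,"rz":0,"hand":0.085},{"dx":-0.0015,"dy":0,"dz":0,"rx":0,"ry":0,"rz":0,"hand":0.085},{"dx":0,"dy":0,"dz":0,"rx":0,"ry":0,"rz":0,"hand":0.085},{"dx":0,"dy":0,"dz":0,"rx":0,"ry":0,"rz":0,"hand":0.085}]' | grep -E 'contact|pos'
python3 -m pendant '[{"dx":0.01,"dy":0,"dz":0,"rx":0,"ry":0,"rz":0,"hand":0.085},{"dx":0.02,"dy":0,"dz":0,"rx":0,"ry":0,"rz":0,"hand":0.085},{"dx":0.02,"dy":0,"dz":-0.01,"rx":0,"ry":0,"rz":0,"hand":0.085},{"dx":0.02,"dy":0,"dz":-0.03,"rx":0,"ry":0,"rz":0,"hand":0.085},{"dx":0.02,"dy":0.02,"dz":-0.03,"rx":0,"ry":0,"rz":0,"hand":0.085},{"dx":0.02,"dy":0.03,"dz":-0.04,"rx":0,"ry":0,"rz":0,"hand":0.085},{"dx":0,"dy":0.04,"dz":-0.02,"rx":0,"ry":0,"rz":0,"hand":0.085},{"dx":0,"dy":0.04,"dz":0,"rx":0,"ry":0,"rz":0,"hand":0.085},{"dx":0,"dy":0.04,"dz":0,"rx":0,"ry":0,"rz":0,"hand":0.085},{"dx":0,"dy":0.03,"dz":0,"rx":0,"ry":0,"rz":0,"hand":0.085},{"dx":0,"dy":0,"dz":0,"rx":0,"ry":0,"rz":0,"hand":0.085},{"dx":0,"dy":0,"dz":0,"rx":0,"ry":0,"rz":0,"hand":0.085}]' | grep -E 'contact|pos'
python3 -c "
from h import *
im=shot('top'); a=cv2.cvtColor(im['frame'][95:195,265:415],cv2.COLOR_RGB2BGR); cv2.imwrite('pics/c6.png',cv2.resize(a,None,fx=5,fy=5,interpolation=cv2.INTER_CUBIC))"
```

```text
position: [0.5859, -0.0349, 0.0062]
contact_force: [-28.7, 4.8, 17.7]
position: [0.5319, 0.1685, 0.1278]
contact_force: [-0.4, -0.8, 0.3]
```

View pics/c6.png

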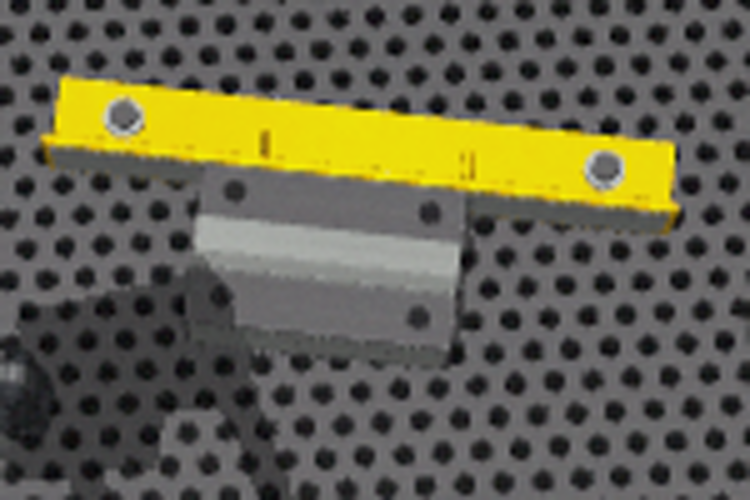

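The block's top edge meets the fence's yellow edge along its whole length with no gap. Its holes (235,190)–(430,213) run parallel to the fence's holes, and the robot is clear of everything.

```bash
python3 -c "
from h import *
print(manip.sign_off())"
```

```text
the job is handed in; nothing more can be done
None
```

I turned the vee-die block square with one corner push, slid it flat against the fence and handed the job in at about 11 s on the clock. The last picture shows no gap and the block well within the fence's length; sign-off gave no verdict.

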